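Set a film coater's blade gap with a gauge

ROBOT

A 7-joint arm with a two-finger parallel gripper is mounted at the origin on a cart in front of the work surface, level with it; the furniture and walls round the work are solid. World frame = base frame: x ahead of the robot, y to its left, z up, the work surface at z = 0. Lengths are in m, angles in rad, forces in N, time in s.
With the tool pointing down it reaches from about 0.425 to 0.875 m from the base axis. Payload 8.4 kg.
Tool frame: the origin (TCP) lies at the very end of the fingers, on their centre line; the grasp point (between the pads) lies 19 mm behind it (env.grip_depth is the distance from the TCP to the grasp point, in m); z points along the fingers, y is the line along which they close (so a half turn about z gives the same grasp; the last joint's range is limited). The gripper opens to 85 mm and grips with 20 to 120 N. Pads are 22 mm wide; open, the fingers measure 114 mm over their backs; the gripper's body (76 mm by 85 mm) begins 54 mm behind the grasp point. The pads swing forward as they close: fully open they stand 13 mm farther back than shut.
Start: joints at [1.108, 0.333, 0.04, 1.465, -0.013, 1.343, -0.059], TCP at [0.231, -0.607, 0.231] pointing down, gripper open.
Joint ranges: [-2.58, 2.58], [-0.38, 2.09], [-1.3, 1.39], [0.25, 2.4], [-1.5, 4.64], [0.08, 2.09], [-2.65, 2.65]. Speed limits (rad/s): [2.22, 2.22, 2.79, 2.79, 3.14, 3.14, 3.14].

INTERFACE

Orientations are given as a unit quaternion [x, y, z, w].
In Python, from bench import env, eyes, ticket gives the robot as it stands. The module is installed in compiled form; this text tells all that it offers.
- The arm moves only by the tool carry_out, never from a script. Its argument "rows" is a list of rows, each an object of numbers: "dx", "dy", "dz": the shift along the tool's x, y, z in mm; "wx", "wy", "wz": the turn, a rotation vector about the tool's x, y, z in rad; "jaw": the opening in per cent of the stroke, from 0 (shut) to 100 (fully open). In form: [{"dx": .., "dy": .., "dz": .., "wx": .., "wy": .., "wz": .., "jaw": ..}, ...]. A call has 1 to 8 rows; each row shifts and turns the commanded pose from where the row before left it, along the tool's axes as they then stand; what a row does not reach is not made up. A row lasts 1/8 s, in which the tool goes at most 62.5 mm and 10.7 degrees, less where a joint would pass 70% of its speed; a pose out of reach is approached as far as the arm can. A call is refused whole if a number of a shift passes 62.5 or a number of a turn 0.188, either way. A call with a gripper value outside its range is refused whole. The fingers move at their own pace and stop on an object; "newtons" is the grip in N (left out, the last holds). Time passes only in rows, so rows that do not move let the fingers close. It gives the time, the measured TCP pose, the force, the opening and the grip force at its end, in the units of the state.
- env.observe(): the state, without advancing time (a new reading comes with each control period).
- eyes.snapshot(name): name is "scene" or "top" or "wrist"; returns a dict with "image" (420x560x3 uint8, blue, green, red), "fovy" (degrees; the focal length in pixels is half the picture's height over the tangent of half this angle, whatever the lens; pixels are square), "cx", "cy" (the principal point, pixels), "origin" and "rotation" of the camera in the world. Camera axes: x right, y up, looking along -z (the intrinsics and any distortion apply to the point x, -y, -z); pixel columns grow to the right and rows downward; lengths in m; the calibration is good to about 2 mm. The wrist camera is an equidistant fisheye: a pixel r from the principal point sees the ray r / f radians off the axis. A picture is of the moment at which its call begins. There is no depth.
- ticket.close_job(): hands the job in; it is judged then, once.
The state is a dict: "time_s": time; "q": joint angles; "joint_vel": joint speeds; "effort": joint torques, N m; "tool_pos": TCP position; "ee_rot": TCP orientation; "wrist_force": force on the tool from outside, world axes, zero at the start; "moment": the same for the moment, N m; "opening": opening from 0.0 (shut) to 1.0 (fully open); "grasp_force": force on a finger pad.
Only numpy, scipy, OpenCV 4.12 (cv2) and the standard library are available. Lean on these libraries where they do the work, as an engineer would, in place of code of your own. Each camera call takes 0.05 s, during which the arm holds its last target. There are 200 camera calls.

TASK

Slide the loose gauge, tongue first, along the bed of the film coater and under its doctor blade until the tip shows on the far side. Then turn the black knob on top clockwise until the gauge just drags: it should still slide when tugged by its handle, against a light pull of about 4 N. Leave it in the gap like that, never clamp it hard, and do not disturb the loose things round about.

Things in the scene. Friction and masses are not known exactly. Their poses are not given: they have to be found in the camera images.
- coater: Film coater, fixed to the bench, place and yaw vary: steel bed 250 (x) x 150 (y) mm, top 15 mm above the bench, x from -185 to +65 mm. Origin: on the bench under the middle of the doctor blade; x points from the open entry side (nearest the robot) to the far side, y along the blade, z up. Posts 16 mm thick (feet 28 mm) stand at x 0, y +-55 mm and carry the head.
- beam_mid (a point): Nominal middle of the head's grey cross beam, 64 mm above the bench: 146 (y) x 34 (x) mm, from 54 to 74 mm high. The head (beam, knob and blade) was refitted by hand: all of it stands up to 1.2 mm higher or lower than the nominal heights given here, and this point does not show it.
- blade_line (a point): Point on the bed's top (15 mm above the bench) under the middle of the doctor blade, a level sprung steel strip 74 mm long (y), 5 mm thick, under the beam. At screw 0 its flat lower edge is nominally 6.6 mm above the bed. Once it touches the gauge its spring presses with 12 N per mm. Friction on each face of the gauge is 0.5 to 0.7, so the pull is 1.0 to 1.4 times the press, plus 0.5 N.
- knob_grip (a point): Point on the knob's upright axis at the nominal height to grip, 103 mm above the bench. The knob is round, black, fluted, 39 mm in diameter, from 86 to 114 mm above the bench; nothing else of the coater stands above 80 mm. It does not rise or sink as it turns.
- screw (a joint): Angle of the adjusting screw and knob in rad, 0 to 6, starting between 0 and 0.8; grows clockwise seen from above, each rad lowering the doctor blade by 1.2 mm (some 17 N of pull per rad once it touches the gauge). It turns with about 0.06 N m and stays where it is left.
- gauge: Loose steel gauge, 80 g: an upright handle block 34 (x) x 12 (y) x 36 (z) mm with a flat tongue 20 mm wide and 3 mm thick running from it to +x, underside flush. Starts flat on the bench, right of the coater. Origin: underside, middle of the handle; x along the tongue, z up.
- gauge_tip (a point): End of the gauge's tongue, at its underside, 140 mm ahead of the gauge's origin. Fingers that close on the handle or push it forward can press the gauge on the bed; 0.6 times that press adds to the drag felt, so judge the drag by pulling it outwards.
- masking_tape: Loose roll of masking tape lying flat, 103 mm across, 25 mm high; leave alone. Origin under its centre.
- shaft_collar: Loose pale shaft collar, 39 mm across, 21 mm high; leave alone. Origin under its centre.
- marker: Loose white and black marker pen, 106 mm long, 12 mm thick, lying on the bench left of the coater; leave alone. Origin under its middle.
There are look-alikes about, which are no part of the job. Leave any pink look-alike of the gauge alone.

How it is judged:
By the outcome, as a careful person would: the job done as asked, in the order asked, and still so for the second after the job is handed in, with the robot touching nothing.
It also fails if it takes over 72 s, if anything falls off the work surface, if the arm or the gripper's body presses on something with over 40 N, if the wrist force passes 120 N, or if a joint passes its speed limit or range.

## Working session

There is one attempt and no reset: what is moved stays moved. The work goes in short steps, Python scripts to look and compute and a tool call to move; the robot and the scene stay as the last step left them, time stands still between calls to the robot, and variables do not carry over. Pictures are saved under pics/ and viewed, at most 13 in all, crops included, and the job is handed in when it is done.

Besides the shell and the picture viewer there is one more tool, called after "Call:" as name(argument=value, ...) on one line, values as JSON. carry_out: Moves the arm, as the interface text tells. Its arguments: {"type":"object","properties":{"rows":{"type":"array","items":{"type":"object","properties":{"dx":{"type":"number"},"dy":{"type":"number"},"dz":{"type":"number"},"wx":{"type":"number"},"wy":{"type":"number"},"wz":{"type":"number"},"jaw":{"type":"number"}}}},"newtons":{"type":"number"}},"required":["rows"]}

```bash
mkdir -p pics
cat > h.py <<'E'
import numpy as np, cv2
from bench import env, eyes, ticket
from scipy.spatial.transform import Rotation as R
def snap(n,save=None):
    s=eyes.snapshot(n); 
    if save: cv2.imwrite('pics/'+save,s['image'])
    return s
def ray(s,u,v,wrist=False):
    f=210/np.tan(np.radians(s['fovy'])/2); x=(u-s['cx'])/f; y=(v-s['cy'])/f
    if wrist:
        r=np.hypot(x,y); k=np.sin(r)/r if r>1e-9 else 1; d=np.array([x*k,-y*k,-np.cos(r)])
    else: d=np.array([x,-y,-1.])
    return np.array(s['origin']),np.array(s['rotation'])@(d/np.linalg.norm(d))
def onz(s,u,v,z,wrist=False):
    o,d=ray(s,u,v,wrist); return o+d*(z-o[2])/d[2]
def tri(a,b):
    # two (o,d) rays -> midpoint, gap
    (o1,d1),(o2,d2)=a,b
    t=np.linalg.lstsq(np.c_[d1,-d2],o2-o1,rcond=None)[0]
    p,q=o1+t[0]*d1,o2+t[1]*d2; return (p+q)/2,np.linalg.norm(p-q)
E
python3 - <<'E'
from h import *
print(env.observe())
a=snap('scene');b=snap('top')
for s in(a,b): print({k:v for k,v in s.items() if k!='image'})
cv2.imwrite('pics/s.png',a['image']);cv2.imwrite('pics/t.png',b['image'])
E
```

```text
{'time_s': 0.0, 'q': array([ 1.10778665,  0.33391157,  0.03985093,  1.46626895, -0.01341261,
        1.34330472, -0.05847531]), 'joint_vel': array([ 0.0005279 ,  0.00033809, -0.00014162, -0.00236063, -0.00019064,
        0.00041003, -0.001121  ]), 'effort': array([-3.97764034e-04, -6.58560419e+01,  1.36538912e+00, -4.05571854e+01,
        1.69019331e-02,  1.26656817e-02, -6.26393989e-05]), 'tool_pos': array([ 0.23112171, -0.60703195,  0.23042165]), 'ee_rot': array([ 9.83498185e-01,  1.80916164e-01, -1.91534937e-04, -7.90552047e-04]), 'wrist_force': array([-0.19024549, -0.50605907, -0.23562374]), 'moment': array([-0.01345435,  0.00598953,  0.00636531]), 'grasp_force': 0.0, 'opening': 0.9980313614490423}
{'fovy': 55.521167857436126, 'cx': 272.3492279267453, 'cy': 209.8693615098895, 'origin': array([0.05637501, 0.64761812, 0.60338188]), 'rotation': array([-0.13452329,  0.4678637 ,  0.83571299, -0.25414729])}
{'fovy': 45.664395955211056, 'cx': 281.0393064409382, 'cy': 210.22983513823561, 'origin': array([ 0.27508215, -0.07677366,  1.6244494 ]), 'rotation': array([ 0.05490824, -0.04676543, -0.70093137,  0.70957261])}
```

View pics/s.png

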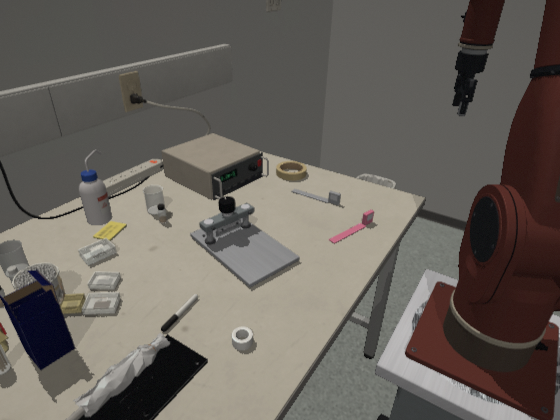

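View pics/t.png

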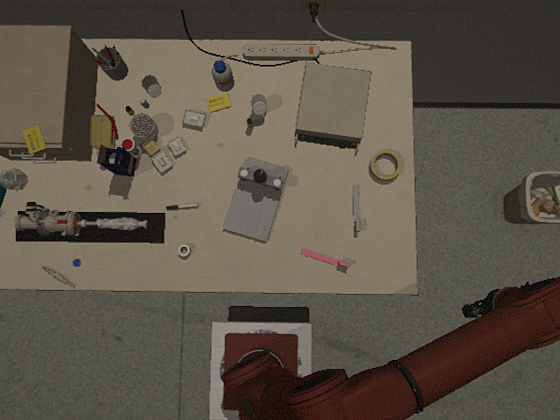

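The top view shows the knob at about (260,175), the bed corners at roughly (245,157), (289,167), (265,241) and (223,231), and the grey gauge with its handle at (357,228) and tip at (354,186). The pink look-alike is at (325,258), the tape at (386,165) and the collar at (184,250). In the scene view the knob is at (227,204), the gauge handle at (334,198) and the tip at (292,191).

```bash
sed -i "s/np.array(s\['rotation'\])@/R.from_quat(s['rotation']).as_matrix()@/" h.py
python3 - <<'E'
from h import *
a=snap('scene');b=snap('top');w=snap('wrist')
print({k:v for k,v in w.items() if k!='image'})
for n,(u,v),z in [('knob',(260,175),.114),('handle',(357,228),.036),('tip',(354,186),.003),('c1',(245,157),.015),('c2',(289,167),.015),('c3',(265,241),.015),('c4',(223,231),.015),('post1',(247,171),.074),('post2',(277,182),.074)]:
    print(n,onz(b,u,v,z).round(3))
print('scene knob',onz(a,227,200,.114).round(3),'handle',onz(a,334,193,.036).round(3),'tip',onz(a,292,191,.003).round(3))
t=cv2.resize(b['image'][140:280,200:400],None,fx=4,fy=4,interpolation=cv2.INTER_CUBIC)
cv2.imwrite('pics/t2.png',t)
E
```

```text
{'fovy': 65.70646984690485, 'cx': 278.24035573284436, 'cy': 208.85909090176813, 'origin': array([ 0.29253157, -0.58404705,  0.37415466]), 'rotation': array([-0.10727459,  0.0738437 , -0.56239135,  0.81655082])}
knob [0.603 0.009 0.114]
handle [ 0.451 -0.3    0.036]
tip [ 0.594 -0.296  0.003]
c1 [0.685 0.065 0.015]
c2 [ 0.653 -0.081  0.015]
c3 [ 0.407 -0.006  0.015]
c4 [0.438 0.131 0.015]
post1 [0.624 0.052 0.074]
post2 [ 0.59  -0.043  0.074]
scene knob [0.602 0.008 0.114] handle [ 0.459 -0.302  0.036] tip [ 0.596 -0.294  0.003]
```

View pics/t2.png

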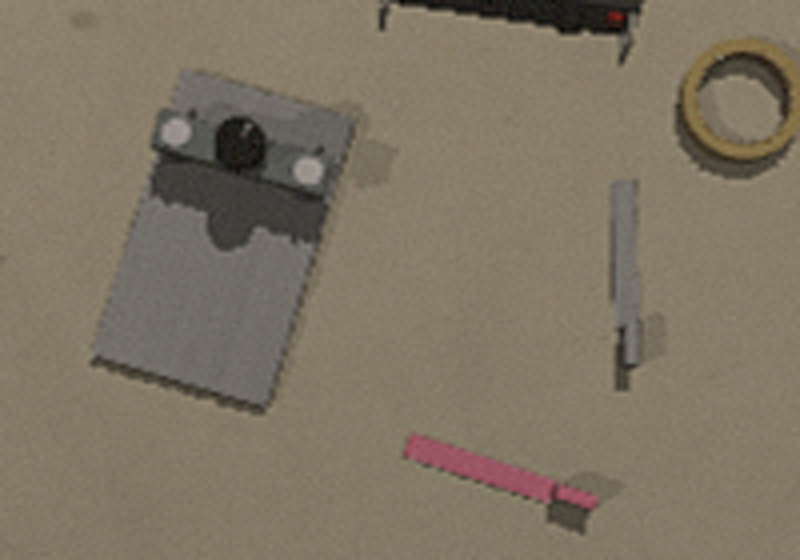

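The crop agrees with this: the coater's yaw is about -16°, the gauge handle is at crop (630,345) and its tongue points away from the robot. I'm moving over the gauge.

Call:
carry_out(rows=[{"dx": 45.5, "dy": -29.3}, {"dx": 45.5, "dy": -29.3}, {"dx": 45.5, "dy": -29.3}, {"dx": 45.5, "dy": -29.3}, {"dx": 45.5, "dy": -29.3}, {"dx": 45.5, "dy": -29.3}, {"dx": 45.5, "dy": -29.3, "wz": 0.16}, {"wz": 0.16, "dz": 40}], newtons=20)

```text
schema error: expected keys dx, dy, dz, wx, wy, wz, jaw
```

```bash
cat >> h.py <<'E'
def pose():
    o=env.observe(); m=R.from_quat(o['ee_rot']).as_matrix()
    yaw=np.degrees(np.arctan2(m[1,0],m[0,0]))
    print('t %.2f'%o['time_s'],'p',o['tool_pos'].round(4),'yaw %.2f'%yaw,'z',m[:,2].round(3),'F',o['wrist_force'].round(2),'M',o['moment'].round(3),'open %.3f'%o['opening'],'g %.1f'%o['grasp_force'],'q',o['q'].round(2))
    return o,m
E
python3 - <<'E'
from h import *
pose()
s=snap('wrist','w1.png'); print(s['origin'])
E
```

```text
t 0.25 p [ 0.2312 -0.6073  0.2309] yaw 20.84 z [-0.     0.001 -1.   ] F [0.03 1.13 0.79] M [ 0.014 -0.054 -0.032] open 0.999 g 0.0 q [ 1.11  0.33  0.04  1.47 -0.01  1.34 -0.06]
[ 0.29254224 -0.58407657  0.37428634]
```

View pics/w1.png

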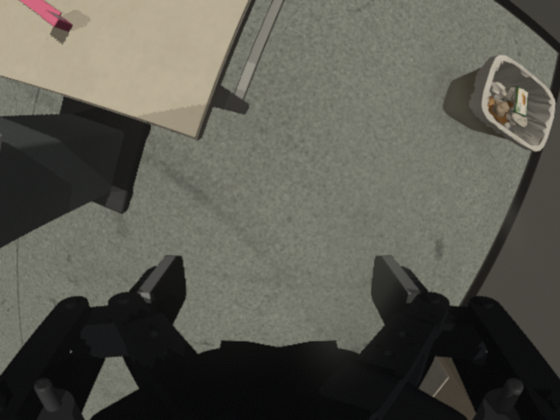

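All keys are needed in each row. The arm has not moved, and the picture shows only the floor and the table edge.

Call:
carry_out(rows=[{"dx": 45.5, "dy": -29.3, "dz": 0, "wx": 0, "wy": 0, "wz": 0, "jaw": 100}, {"dx": 45.5, "dy": -29.3, "dz": 0, "wx": 0, "wy": 0, "wz": 0, "jaw": 100}, {"dx": 45.5, "dy": -29.3, "dz": 0, "wx": 0, "wy": 0, "wz": 0, "jaw": 100}, {"dx": 45.5, "dy": -29.3, "dz": 0, "wx": 0, "wy": 0, "wz": 0, "jaw": 100}, {"dx": 45.5, "dy": -29.3, "dz": 0, "wx": 0, "wy": 0, "wz": 0, "jaw": 100}, {"dx": 45.5, "dy": -29.3, "dz": 0, "wx": 0, "wy": 0, "wz": 0, "jaw": 100}, {"dx": 45.5, "dy": -29.3, "dz": 0, "wx": 0, "wy": 0, "wz": 0.16, "jaw": 100}, {"dx": 0, "dy": 0, "dz": 40, "wx": 0, "wy": 0, "wz": 0.16, "jaw": 100}], newtons=20)

```text
time_s: 1.3
tool_pos: [0.4609, -0.2987, 0.1939]
ee_rot: [1.0, 0.023, 0.003, 0.001]
wrist_force: [-0.5, -1.3, -0.8]
opening: 1.0
grasp_force: 0.0
```

Run:
```python
from h import *
pose()
s=snap('wrist','w2.png'); print(s['origin'])
np.save('w2.npy',s,allow_pickle=True)
```

```text
t 1.30 p [ 0.4609 -0.2987  0.1939] yaw 2.64 z [ 0.007 -0.002 -1.   ] F [-0.48 -1.29 -0.84] M [-0.092 -0.019 -0.023] open 1.000 g 0.0 q [ 0.67  0.16 -0.19  1.76  0.03  1.22 -1.06]
[ 0.52542699 -0.29543638  0.33768293]
```

View pics/w2.png

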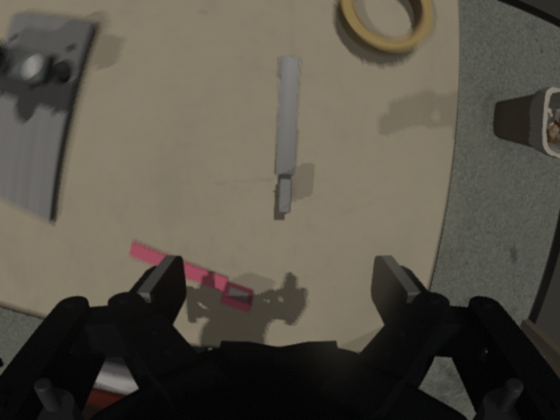

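The wrist view shows the gauge tip at (289,56) and the handle's top face spanning about (285,178) to (284,213). The pink one, at (195,270), is well clear of the fingers.

Run:
```python
from h import *
s=np.load('w2.npy',allow_pickle=True).item()
im=s['image'];print(im[195,270:300].astype(int).sum(1)//3, im[100,270:305].astype(int).sum(1)//3, im[160:222,285].astype(int).sum(1)//3,im[48:64,289].astype(int).sum(1)//3)
for n,u,v,z in [('tipL',280,56,.003),('tipR',299,56,.003),('tipfarend',289,56,.003),('tongue nearhandle',286,174,.003),('top back',284.5,213,.036),('top front',285.5,180,.036)]: print(n,onz(s,u,v,z,True).round(4))
b=snap('top'); 
for n,u,v,w in [('top back',284.5,213,(357.5,231))]: print(n,tri(ray(s,u,v,True),ray(b,*w)))
```

```text
[118 118 116 114  99  70  59  61  66  81  94 102 103 102 103 103 103 103
 102  97  85  82  91  94  96  98  99 100 101 101] [120 120 121 120 120 120 119 116 110 107 106 109 111 112 113 115 117 118
 117 117 116 115 115 115 115 112 107 108 110 113 119 120 120 120 121] [103 104 103 103 103 103 103 102 102 103 101 100  93  79  65  57  57  58
  68  87 101 102 101 103 103 102 102 102 102 102 101 101 102 101 102 103
 103 103 103 102 103 105 104 104 103 100  98  98 101 101 101  94  77  75
  97 111 115 113 115 117 118 120] [118 118 119 118 118 118 116 115 116 120 123 123 124 123 123 123]
tipL [ 0.5988 -0.2948  0.003 ]
tipR [ 0.5999 -0.314   0.003 ]
tipfarend [ 0.5993 -0.3039  0.003 ]
tongue nearhandle [ 0.4763 -0.3068  0.003 ]
top back [ 0.4433 -0.3062  0.036 ]
top front [ 0.4754 -0.3055  0.036 ]
top back (array([ 0.44141574, -0.30486103,  0.02733322]), np.float64(0.0033954232450576047))
```

Call:
carry_out(rows=[{"dx": -2, "dy": 7, "dz": 50, "wx": 0, "wy": 0, "wz": 0.02, "jaw": 60}, {"dx": 0, "dy": 0, "dz": 50, "wx": 0, "wy": 0, "wz": 0, "jaw": 60}, {"dx": 0, "dy": 0, "dz": 40, "wx": 0, "wy": 0, "wz": 0, "jaw": 60}, {"dx": 0, "dy": 0, "dz": 0, "wx": 0, "wy": 0, "wz": 0, "jaw": 60}])

```text
time_s: 1.9
tool_pos: [0.4521, -0.3095, 0.0497]
ee_rot: [1.0, 0.013, -0.002, -0.001]
wrist_force: [0.7, -0.6, 1.1]
opening: 0.601
grasp_force: 0.0
```

Run:
```python
from h import *
pose()
s=snap('wrist','w3.png'); np.save('w3.npy',s,allow_pickle=True)
b=s['image'][100:400,130:430]; cv2.imwrite('pics/w3c.png',cv2.resize(b,None,fx=2,fy=2))
```

```text
t 1.90 p [ 0.4521 -0.3095  0.0497] yaw 1.46 z [-0.005  0.003 -1.   ] F [ 0.67 -0.56  1.06] M [0.019 0.055 0.07 ] open 0.601 g 0.0 q [ 0.67  0.31 -0.18  1.9   0.07  0.94 -1.08]
```

View pics/w3c.png

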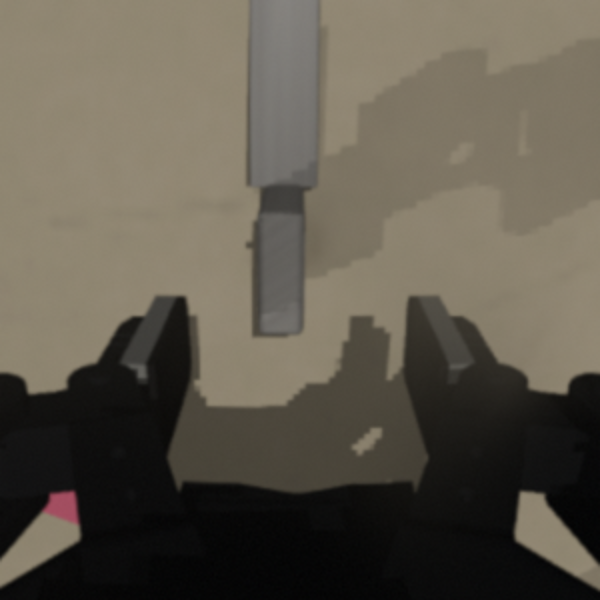

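The crop shows the handle's top face at crop (258–303, 213–333), slightly left of the mid-line between the fingers and ahead of the pads. I'll triangulate it with the previous view.

Run:
```python
from h import *
a=np.load('w2.npy',allow_pickle=True).item();s=np.load('w3.npy',allow_pickle=True).item()
print('back',tri(ray(a,284.5,213,True),ray(s,270.5,266.5,True)),'front',tri(ray(a,285,179.5,True),ray(s,271,206,True)))
for u,v in [(270.5,266.5),(271,206)]: print(onz(s,u,v,.036,True).round(4))
for u,v in [(271.5,100),(271.5,192)]: print('tongue',onz(s,u,v,.003,True).round(4))
```

```text
back (array([ 0.44269972, -0.30595628,  0.03358745]), np.float64(0.0006469541189931189)) front (array([ 0.47402162, -0.3052264 ,  0.02443847]), np.float64(0.0002775436124941799))
[ 0.4439 -0.3057  0.036 ]
[ 0.4771 -0.3053  0.036 ]
tongue [ 0.5314 -0.3036  0.003 ]
tongue [ 0.4771 -0.3048  0.003 ]
```

Call:
carry_out(rows=[{"dx": 8.5, "dy": -3.8, "dz": 20, "wx": 0, "wy": 0, "wz": 0.005, "jaw": 60}, {"dx": 0, "dy": 0, "dz": 21, "wx": 0, "wy": 0, "wz": 0, "jaw": 60}, {"dx": 0, "dy": 0, "dz": 0, "wx": 0, "wy": 0, "wz": 0, "jaw": 60}])

```text
time_s: 2.33
tool_pos: [0.4627, -0.3051, 0.01]
ee_rot: [1.0, 0.01, -0.0, -0.0]
wrist_force: [0.7, -0.5, -0.7]
opening: 0.605
grasp_force: 0.0
```

Call:
carry_out(rows=[{"dx": 0, "dy": 0, "dz": 0, "wx": 0, "wy": 0, "wz": 0, "jaw": 8}, {"dx": 0, "dy": 0, "dz": 0, "wx": 0, "wy": 0, "wz": 0, "jaw": 5}, {"dx": 0, "dy": 0, "dz": 0, "wx": 0, "wy": 0, "wz": 0, "jaw": 0}, {"dx": 0, "dy": 0, "dz": 0, "wx": 0, "wy": 0, "wz": 0, "jaw": 0}], newtons=35)

```text
time_s: 2.82
tool_pos: [0.4634, -0.3059, 0.0115]
ee_rot: [1.0, 0.009, 0.001, 0.0]
wrist_force: [-0.3, -0.2, 6.1]
opening: 0.131
grasp_force: 35.8
```

Run:
```python
from h import *
pose()
# coater geometry from top view: bed by grey mask
b=snap('top');im=cv2.cvtColor(b['image'],cv2.COLOR_BGR2HSV)
print(im[210,250],im[210,310],im[162,270],im[195,255])
roi=np.zeros(im.shape[:2],np.uint8);roi[150:250,215:298]=1
m=((im[...,1]<35)&(im[...,2]>70)).astype(np.uint8)*roi
m=cv2.morphologyEx(m,cv2.MORPH_OPEN,np.ones((3,3)))
p=np.argwhere(m)[:,::-1].astype(np.float32)
r=cv2.minAreaRect(p);c=cv2.boxPoints(r);print(r)
for q in c: print(q,onz(b,*q,.015).round(4))
k=((im[...,2]<45)).astype(np.uint8);k[:160]=0;k[190:]=0;k[:,:250]=0;k[:,272:]=0
mm=cv2.moments(k,True);print('knob',mm['m10']/mm['m00'],mm['m01']/mm['m00'],mm['m00'],onz(b,mm['m10']/mm['m00'],mm['m01']/mm['m00'],.11).round(4))
```

```text
t 2.83 p [ 0.4634 -0.3059  0.0115] yaw 1.07 z [ 0.002 -0.001 -1.   ] F [-0.35 -0.24  6.09] M [ 0.15   0.19  -0.002] open 0.131 g 35.8 q [ 0.65  0.37 -0.18  1.91  0.08  0.87 -1.12]
[  9  20 126] [ 20  57 147] [ 19  66 144] [20 32 72]
((255.10093688964844, 198.8302764892578), (46.83770751953125, 75.47671508789062), 16.699243545532227)
[221.8257  228.24771] [0.4469 0.1349 0.015 ]
[243.51378 155.95413] [0.6886 0.0701 0.015 ]
[288.37616 169.41284] [ 0.6445 -0.0791  0.015 ]
[266.6881  241.70642] [ 0.4049 -0.0116  0.015 ]
knob 259.4959349593496 176.4471544715447 123.0 [0.5995 0.0103 0.11  ]
```

Call:
carry_out(rows=[{"dx": 0, "dy": 0, "dz": -55, "wx": 0, "wy": 0, "wz": 0.145, "jaw": 0}, {"dx": 0, "dy": 0, "dz": -40, "wx": 0, "wy": 0, "wz": 0.146, "jaw": 0}, {"dx": -21.4, "dy": -56.8, "dz": 0, "wx": 0, "wy": 0, "wz": 0, "jaw": 0}, {"dx": -21.4, "dy": -56.8, "dz": 0, "wx": 0, "wy": 0, "wz": 0, "jaw": 0}, {"dx": -21.4, "dy": -56.8, "dz": 0, "wx": 0, "wy": 0, "wz": 0, "jaw": 0}, {"dx": -21.4, "dy": -56.8, "dz": 0, "wx": 0, "wy": 0, "wz": 0, "jaw": 0}, {"dx": -21.4, "dy": -56.8, "dz": 0, "wx": 0, "wy": 0, "wz": 0, "jaw": 0}, {"dx": -21.4, "dy": -56.8, "dz": 0, "wx": 0, "wy": 0, "wz": 0, "jaw": 0}])

```text
time_s: 3.88
tool_pos: [0.4303, 0.059, 0.1058]
ee_rot: [0.991, -0.136, 0.001, 0.0]
wrist_force: [1.5, 0.3, -0.5]
opening: 0.134
grasp_force: 34.8
```

Run:
```python
from h import *
pose()
s=snap('wrist','w4.png'); np.save('w4.npy',s,allow_pickle=True)
pose()
```

```text
t 3.88 p [0.4303 0.059  0.1058] yaw -15.61 z [ 0.001 -0.    -1.   ] F [ 1.45  0.34 -0.5 ] M [ 0.023 -0.081  0.008] open 0.134 g 34.8 q [ 0.22  0.03 -0.46  2.1   0.02  1.02 -2.09]
t 3.92 p [0.4294 0.0671 0.1062] yaw -15.20 z [ 0.002  0.003 -1.   ] F [-1.45  7.97 -0.13] M [0.552 0.139 0.033] open 0.128 g 34.8 q [ 0.21  0.03 -0.47  2.1   0.01  1.02 -2.1 ]
```

View pics/w4.png

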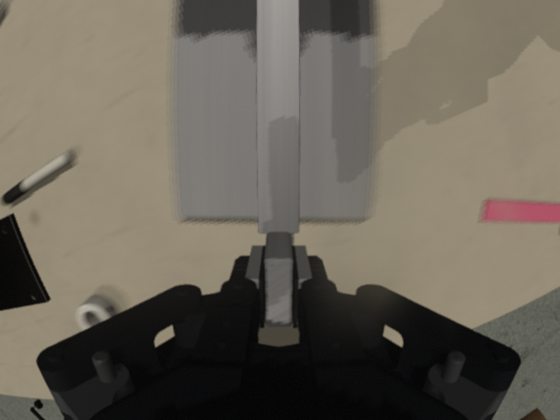

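The bed's near edge is at row 218, from u=180 to 372, and the tongue at u=278 is centred and parallel to it. I'm now working out the bed frame.

Run:
```python
from h import *
pose()
s=np.load('w4.npy',allow_pickle=True).item()
L=onz(s,180,219,.015,True);Rr=onz(s,372,219,.015,True);L2=onz(s,176,60,.015,True);R2=onz(s,377,60,.015,True)
print(L,Rr,L2,R2,np.linalg.norm(L-Rr))
for a,b in((L,L2),(Rr,R2)): d=b-a;print(np.degrees(np.arctan2(d[1],d[0])))
d=L-Rr;y=np.degrees(np.arctan2(d[1],d[0]))-90;print(y)
yy=np.radians(-15.6);u=np.array([np.cos(yy),np.sin(yy)]);print('origin est',((L+Rr)/2)[:2]+u*.185)
```

```text
t 3.92 p [0.4294 0.0671 0.1062] yaw -15.20 z [ 0.002  0.003 -1.   ] F [-1.45  7.97 -0.13] M [0.552 0.139 0.033] open 0.128 g 34.8 q [ 0.21  0.03 -0.47  2.1   0.01  1.02 -2.1 ]
[0.44600407 0.13367057 0.015     ] [ 0.40608525 -0.00964382  0.015     ] [0.56230891 0.09997732 0.015     ] [ 0.52255407 -0.04180594  0.015     ] 0.14877004693103849
-16.15618433600465
-15.437148032125315
-15.564657528350224
origin est [0.60422973 0.01226321]
```

Call:
carry_out(rows=[{"dx": 0, "dy": 0, "dz": 0, "wx": 0, "wy": 0, "wz": 0, "jaw": 0}, {"dx": 0, "dy": 0, "dz": 45, "wx": 0, "wy": 0, "wz": 0, "jaw": 0}, {"dx": 0, "dy": 0, "dz": 27, "wx": 0, "wy": 0, "wz": 0, "jaw": 0}, {"dx": 0, "dy": 0, "dz": 4, "wx": 0, "wy": 0, "wz": 0, "jaw": 0}, {"dx": 0, "dy": 0, "dz": 0, "wx": 0, "wy": 0, "wz": 0, "jaw": 0}, {"dx": 0, "dy": 0, "dz": 0, "wx": 0, "wy": 0, "wz": 0, "jaw": 0}])

```text
time_s: 4.68
tool_pos: [0.4316, 0.0571, 0.0305]
ee_rot: [0.991, -0.136, 0.001, -0.0]
wrist_force: [0.1, -0.4, -1.0]
opening: 0.131
grasp_force: 34.8
```

Run:
```python
from h import *
pose()
s=snap('scene'); cv2.imwrite('pics/s5.png',cv2.resize(s['image'][170:290,170:330],None,fx=5,fy=5,interpolation=cv2.INTER_CUBIC))
```

```text
t 4.67 p [0.4316 0.0571 0.0305] yaw -15.63 z [ 0.002  0.    -1.   ] F [ 0.11 -0.44 -1.04] M [ 0.039  0.038 -0.019] open 0.131 g 34.8 q [ 0.2   0.15 -0.46  2.16  0.09  0.84 -2.15]
```

View pics/s5.png

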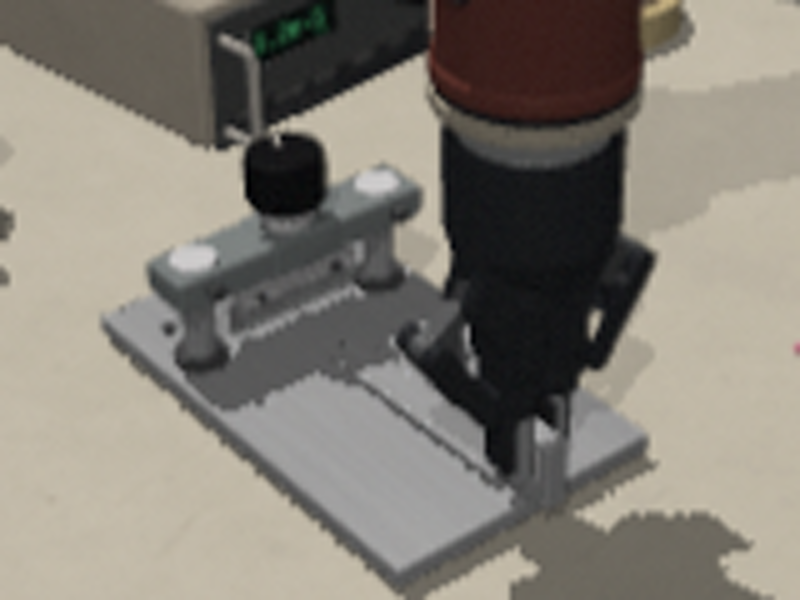

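The gauge is straight and a few mm above the bed, centred in front of the blade. I'm lowering it until it touches.

Call:
carry_out(rows=[{"dx": 0, "dy": 0, "dz": 3.5, "wx": 0, "wy": 0, "wz": 0, "jaw": 0}, {"dx": 0, "dy": 0, "dz": 1, "wx": 0, "wy": 0, "wz": 0, "jaw": 0}, {"dx": 0, "dy": 0, "dz": 0, "wx": 0, "wy": 0, "wz": 0, "jaw": 0}])

```text
time_s: 5.1
tool_pos: [0.4314, 0.0573, 0.0264]
ee_rot: [0.991, -0.136, 0.001, 0.0]
wrist_force: [-7.7, -1.3, 21.5]
opening: 0.136
grasp_force: 38.0
```

Call:
carry_out(rows=[{"dx": 0, "dy": 0, "dz": -1, "wx": 0, "wy": 0, "wz": 0, "jaw": 30}, {"dx": 0, "dy": 0, "dz": 0, "wx": 0, "wy": 0, "wz": 0, "jaw": 30}, {"dx": 0, "dy": 0, "dz": -1.5, "wx": 0, "wy": 0, "wz": 0, "jaw": 0}, {"dx": 0, "dy": 0, "dz": 0, "wx": 0, "wy": 0, "wz": 0, "jaw": 0}, {"dx": 0, "dy": 0, "dz": 0, "wx": 0, "wy": 0, "wz": 0, "jaw": 0}], newtons=25)

```text
time_s: 5.72
tool_pos: [0.4305, 0.0572, 0.0272]
ee_rot: [0.991, -0.136, -0.0, 0.0]
wrist_force: [0.1, -0.1, -0.6]
opening: 0.132
grasp_force: 29.6
```

Call:
carry_out(rows=[{"dx": 10, "dy": 0, "dz": 0, "wx": 0, "wy": 0, "wz": 0, "jaw": 0}, {"dx": 10, "dy": 0, "dz": 0, "wx": 0, "wy": 0, "wz": 0, "jaw": 0}, {"dx": 10, "dy": 0, "dz": 0, "wx": 0, "wy": 0, "wz": 0, "jaw": 0}, {"dx": 8, "dy": 0, "dz": 0, "wx": 0, "wy": 0, "wz": 0, "jaw": 0}, {"dx": 8, "dy": 0, "dz": 0, "wx": 0, "wy": 0, "wz": 0, "jaw": 0}, {"dx": 0, "dy": 0, "dz": 0, "wx": 0, "wy": 0, "wz": 0, "jaw": 0}])

```text
time_s: 6.48
tool_pos: [0.4754, 0.0448, 0.0273]
ee_rot: [0.991, -0.136, 0.0, -0.0]
wrist_force: [0.1, 0.1, -1.2]
opening: 0.132
grasp_force: 29.6
```

Run:
```python
from h import *
pose()
```

```text
t 6.47 p [0.4754 0.0448 0.0273] yaw -15.62 z [ 0.  0. -1.] F [ 0.06  0.13 -1.18] M [ 0.002  0.018 -0.01 ] open 0.132 g 29.6 q [ 0.21  0.24 -0.43  2.07  0.13  0.86 -2.14]
```

Free so far, so I'll slide it the rest of the way.

Call:
carry_out(rows=[{"dx": 8, "dy": 0, "dz": 0, "wx": 0, "wy": 0, "wz": 0, "jaw": 0}, {"dx": 8, "dy": 0, "dz": 0, "wx": 0, "wy": 0, "wz": 0, "jaw": 0}, {"dx": 8, "dy": 0, "dz": 0, "wx": 0, "wy": 0, "wz": 0, "jaw": 0}, {"dx": 8, "dy": 0, "dz": 0, "wx": 0, "wy": 0, "wz": 0, "jaw": 0}, {"dx": 0, "dy": 0, "dz": 0, "wx": 0, "wy": 0, "wz": 0, "jaw": 0}])

```text
time_s: 7.1
tool_pos: [0.5063, 0.0361, 0.0273]
ee_rot: [0.991, -0.136, 0.0, -0.0]
wrist_force: [0.0, -0.2, -0.6]
opening: 0.136
grasp_force: 29.6
```

Run:
```python
from h import *
pose()
s=snap('top'); t=snap('scene')
A=cv2.resize(s['image'][150:250,215:300],None,fx=5,fy=5,interpolation=cv2.INTER_CUBIC)
B=cv2.resize(t['image'][190:270,180:250],(0,0),fx=5,fy=5,interpolation=cv2.INTER_CUBIC)
B=cv2.copyMakeBorder(B,0,100,0,0,cv2.BORDER_CONSTANT); cv2.imwrite('pics/c6.png',np.hstack([A,B]))
```

```text
t 7.10 p [0.5063 0.0361 0.0273] yaw -15.63 z [ 0.  0. -1.] F [ 0.03 -0.18 -0.58] M [ 0.059  0.018 -0.046] open 0.136 g 29.6 q [ 0.21  0.29 -0.42  2.    0.15  0.88 -2.13]
```

View pics/c6.png

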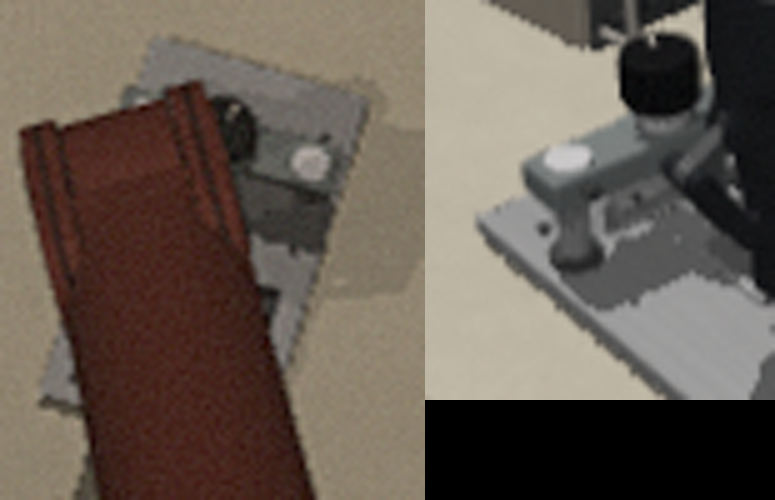

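The arm hides the gap in these views, but the knob and beam are untouched and there is no force. I'll release the handle, rise, and look at the knob and tip from above.

Call:
carry_out(rows=[{"dx": 0, "dy": 0, "dz": 0, "wx": 0, "wy": 0, "wz": 0, "jaw": 40}, {"dx": 0, "dy": 0, "dz": 0, "wx": 0, "wy": 0, "wz": 0, "jaw": 40}, {"dx": 0, "dy": 0, "dz": -60, "wx": 0, "wy": 0, "wz": 0, "jaw": 40}, {"dx": 0, "dy": 0, "dz": -60, "wx": 0, "wy": 0, "wz": 0, "jaw": 20}, {"dx": 0, "dy": 0, "dz": -20, "wx": 0, "wy": 0, "wz": 0, "jaw": 0}, {"dx": 0, "dy": 0, "dz": 0, "wx": 0, "wy": 0, "wz": 0, "jaw": 0}])

```text
time_s: 7.95
tool_pos: [0.5068, 0.0364, 0.1691]
ee_rot: [0.991, -0.136, 0.002, -0.0]
wrist_force: [-0.7, 0.6, -0.2]
opening: -0.002
grasp_force: 0.0
```

Run:
```python
from h import *
pose()
s=snap('wrist','w7.png'); np.save('w7.npy',s,allow_pickle=True)
cv2.imwrite('pics/w7c.png',cv2.resize(s['image'][0:260,130:430],None,fx=2.3,fy=2.3))
```

```text
t 7.95 p [0.5068 0.0364 0.1691] yaw -15.60 z [ 0.004 -0.    -1.   ] F [-0.72  0.65 -0.18] M [-0.015  0.089 -0.002] open -0.002 g 0.0 q [ 0.25  0.12 -0.44  1.87  0.05  1.16 -2.05]
```

View pics/w7c.png

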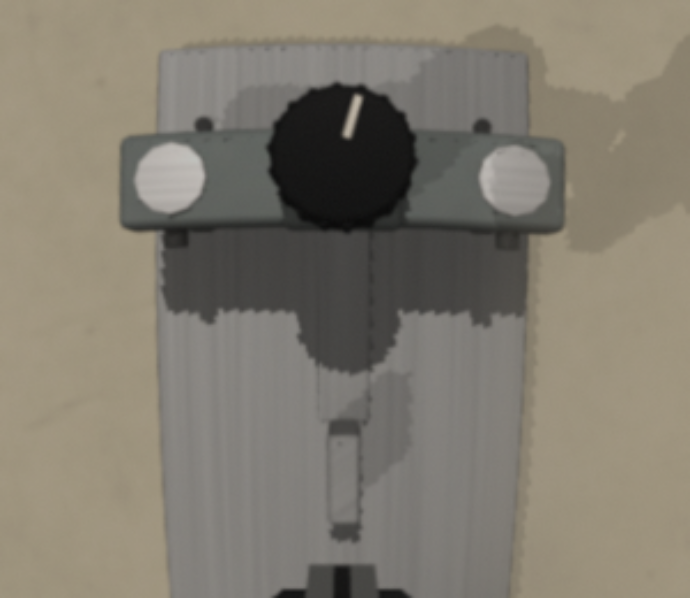

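The crop shows the knob centre at about (342,157), with its white mark about 15° clockwise of straight ahead, so the screw is probably near 0.26 rad. The handle lies at (344,435–520) and the tongue runs under the blade, with the tip hidden behind the knob in this view.

Run:
```python
from h import *
s=np.load('w7.npy',allow_pickle=True).item()
f=lambda x,y:(130+x/2.3,y/2.3)
k=onz(s,*f(342,157),.114,True);b=onz(s,*f(345,523),.051,True);fr=onz(s,*f(344,434),.051,True)
p1=onz(s,*f(170,178),.08,True);p2=onz(s,*f(515,180),.08,True)
print('knob',k,'handle back',b,'front',fr,'caps',p1,p2,'mid',(p1+p2)/2)
d=p1-p2;print('yaw',np.degrees(np.arctan2(d[1],d[0]))-90,np.linalg.norm(d))
yy=np.radians(-15.6);u=np.array([np.cos(yy),np.sin(yy)]);h=((b+fr)/2)[:2]
print('handle x',(h-k[:2])@u,'tip x',(h-k[:2])@u+.14,'lat',(h-k[:2])@np.array([-u[1],u[0]]))
e=k[:2]-env.observe()['tool_pos'][:2];print('dx',e@u*1e3,'dy',e@np.array([u[1],-u[0]])*1e3)
```

```text
knob [0.60327329 0.00923374 0.114     ] handle back [0.48714107 0.04033193 0.051     ] front [0.51933178 0.03178787 0.051     ] caps [0.61856417 0.06053878 0.08      ] [ 0.5891732  -0.04282483  0.08      ] mid [0.60386869 0.00885698 0.08      ]
yaw -15.872858399705194 0.10746099225319822
handle x -0.10356584981269729 tip x 0.03643415018730273 lat -0.00106394376521164
dx 101.09767556023576 dy -0.16420011293703074
```

Call:
carry_out(rows=[{"dx": 50.5, "dy": 0, "dz": 0, "wx": 0, "wy": 0, "wz": 0, "jaw": 0}, {"dx": 50.5, "dy": 0, "dz": 0, "wx": 0, "wy": 0, "wz": 0, "jaw": 0}, {"dx": 0, "dy": 0, "dz": 30, "wx": 0, "wy": 0, "wz": -0.185, "jaw": 0}, {"dx": 0, "dy": 0, "dz": 15, "wx": 0, "wy": 0, "wz": -0.185, "jaw": 0}, {"dx": 0, "dy": 0, "dz": 4, "wx": 0, "wy": 0, "wz": -0.185, "jaw": 0}, {"dx": 0, "dy": 0, "dz": 0, "wx": 0, "wy": 0, "wz": 0, "jaw": 0}])

```text
time_s: 8.75
tool_pos: [0.6018, 0.0091, 0.1161]
ee_rot: [0.99, 0.14, -0.002, -0.001]
wrist_force: [0.5, -0.1, 0.3]
opening: 0.002
grasp_force: 0.0
```

Run:
```python
from h import *
pose()
```

```text
t 8.75 p [0.6018 0.0091 0.1161] yaw 16.14 z [-0.004  0.001 -1.   ] F [ 0.47 -0.07  0.34] M [-0.017  0.014  0.09 ] open 0.002 g 0.0 q [ 0.3   0.37 -0.48  1.7   0.18  1.12 -1.52]
```

Call:
carry_out(rows=[{"dx": 0, "dy": 0, "dz": 0, "wx": 0, "wy": 0, "wz": 0, "jaw": 0}, {"dx": 0, "dy": 0, "dz": 1, "wx": 0, "wy": 0, "wz": 0, "jaw": 0}, {"dx": 0, "dy": 0, "dz": 1, "wx": 0, "wy": 0, "wz": 0, "jaw": 0}, {"dx": 0, "dy": 0, "dz": 1, "wx": 0, "wy": 0, "wz": 0, "jaw": 0}, {"dx": 0, "dy": 0, "dz": 0, "wx": 0, "wy": 0, "wz": 0, "jaw": 0}])

```text
time_s: 9.38
tool_pos: [0.603, 0.0091, 0.1153]
ee_rot: [0.99, 0.141, -0.0, -0.0]
wrist_force: [-0.7, -0.3, -0.3]
opening: 0.002
grasp_force: 0.0
```

Call:
carry_out(rows=[{"dx": 0, "dy": 0, "dz": 0.7, "wx": 0, "wy": 0, "wz": 0, "jaw": 0}, {"dx": 0, "dy": 0, "dz": 0.7, "wx": 0, "wy": 0, "wz": 0, "jaw": 0}, {"dx": 0, "dy": 0, "dz": 0, "wx": 0, "wy": 0, "wz": 0, "jaw": 0}])

```text
time_s: 9.75
tool_pos: [0.6031, 0.0091, 0.1143]
ee_rot: [0.99, 0.141, 0.0, 0.0]
wrist_force: [-2.0, -0.3, 4.4]
opening: 0.003
grasp_force: 2.2
```

Call:
carry_out(rows=[{"dx": 0, "dy": 0, "dz": -16, "wx": 0, "wy": 0, "wz": 0, "jaw": 75}, {"dx": 0, "dy": 0, "dz": 0, "wx": 0, "wy": 0, "wz": -0.185, "jaw": 75}, {"dx": 0, "dy": 0, "dz": 0, "wx": 0, "wy": 0, "wz": -0.185, "jaw": 75}, {"dx": 0, "dy": 0, "dz": 0, "wx": 0, "wy": 0, "wz": -0.185, "jaw": 75}, {"dx": 0, "dy": 0, "dz": 0, "wx": 0, "wy": 0, "wz": -0.185, "jaw": 75}, {"dx": 0, "dy": 0, "dz": 0, "wx": 0, "wy": 0, "wz": -0.185, "jaw": 75}, {"dx": 0, "dy": 0, "dz": 0, "wx": 0, "wy": 0, "wz": -0.185, "jaw": 75}, {"dx": 0, "dy": 0, "dz": 0, "wx": 0, "wy": 0, "wz": -0.185, "jaw": 75}])

```text
time_s: 10.75
tool_pos: [0.6034, 0.0091, 0.1309]
ee_rot: [0.703, 0.712, 0.0, 0.0]
wrist_force: [-0.7, -0.0, 0.6]
opening: 0.749
grasp_force: 0.0
```

Call:
carry_out(rows=[{"dx": 0, "dy": 0, "dz": 0, "wx": 0, "wy": 0, "wz": -0.185, "jaw": 75}, {"dx": 0, "dy": 0, "dz": 0, "wx": 0, "wy": 0, "wz": -0.185, "jaw": 75}, {"dx": 0, "dy": 0, "dz": 0, "wx": 0, "wy": 0, "wz": -0.185, "jaw": 75}, {"dx": 0, "dy": 0, "dz": 0, "wx": 0, "wy": 0, "wz": -0.185, "jaw": 75}, {"dx": 0, "dy": 0, "dz": 0, "wx": 0, "wy": 0, "wz": 0, "jaw": 75}])

```text
time_s: 11.38
tool_pos: [0.6033, 0.0089, 0.1306]
ee_rot: [0.401, 0.916, 0.0, 0.0]
wrist_force: [0.5, 0.4, -0.6]
opening: 0.751
grasp_force: 0.0
```

Run:
```python
from h import *
o,m=pose()
e=np.array([.6033,.0092])-o['tool_pos'][:2];print(e@m[:2,0]*1e3,e@m[:2,1]*1e3)
```

```text
t 11.38 p [0.6033 0.0089 0.1306] yaw 132.71 z [ 0.  0. -1.] F [ 0.5   0.38 -0.65] M [0.038 0.049 0.009] open 0.751 g 0.0 q [ 0.57  0.44 -0.84  1.67  0.35  1.19  0.4 ]
0.18094264628122536 0.18216551724410676
```

Call:
carry_out(rows=[{"dx": 0, "dy": 0, "dz": 26, "wx": 0, "wy": 0, "wz": 0, "jaw": 75}, {"dx": 0, "dy": 0, "dz": 20, "wx": 0, "wy": 0, "wz": 0, "jaw": 60}, {"dx": 0, "dy": 0, "dz": 0, "wx": 0, "wy": 0, "wz": 0, "jaw": 40}, {"dx": 0, "dy": 0, "dz": 0, "wx": 0, "wy": 0, "wz": 0, "jaw": 30}, {"dx": 0, "dy": 0, "dz": 0, "wx": 0, "wy": 0, "wz": 0, "jaw": 30}], newtons=30)

```text
time_s: 12.0
tool_pos: [0.6034, 0.0106, 0.0825]
ee_rot: [0.401, 0.916, 0.001, -0.0]
wrist_force: [11.1, 5.1, -22.2]
opening: 0.446
grasp_force: 33.8
```

Run:
```python
from h import *
pose()
```

```text
t 12.00 p [0.6034 0.0106 0.0825] yaw 132.76 z [ 0.001  0.003 -1.   ] F [ 11.06   5.09 -22.2 ] M [ 1.052 -2.144 -0.018] open 0.446 g 33.8 q [ 0.55  0.49 -0.81  1.72  0.39  1.11  0.37]
```

Call:
carry_out(rows=[{"dx": -0.3, "dy": 1, "dz": 2, "wx": 0, "wy": 0, "wz": 0, "jaw": 30}, {"dx": 0, "dy": 0, "dz": 0, "wx": 0, "wy": 0, "wz": 0.03, "jaw": 30}, {"dx": 0, "dy": 0, "dz": 0, "wx": 0, "wy": 0, "wz": 0.07, "jaw": 30}, {"dx": 0, "dy": 0, "dz": 0, "wx": 0, "wy": 0, "wz": 0, "jaw": 30}])

```text
time_s: 12.5
tool_pos: [0.6037, 0.0107, 0.0823]
ee_rot: [0.446, 0.895, 0.0, -0.0]
wrist_force: [-2.7, 4.8, 2.1]
opening: 0.447
grasp_force: 35.8
```

Run:
```python
from h import *
pose()
```

```text
t 12.50 p [0.6037 0.0107 0.0823] yaw 127.06 z [-0.     0.001 -1.   ] F [-2.66  4.83  2.09] M [ 0.95   0.672 -0.011] open 0.447 g 35.8 q [ 0.53  0.48 -0.79  1.72  0.38  1.1   0.27]
```

Call:
carry_out(rows=[{"dx": 0, "dy": 0, "dz": 0, "wx": 0, "wy": 0, "wz": 0.183, "jaw": 30}, {"dx": 0, "dy": 0, "dz": 0, "wx": 0, "wy": 0, "wz": 0.183, "jaw": 30}, {"dx": 0, "dy": 0, "dz": 0, "wx": 0, "wy": 0, "wz": 0.183, "jaw": 30}, {"dx": 0, "dy": 0, "dz": 0, "wx": 0, "wy": 0, "wz": 0.183, "jaw": 30}, {"dx": 0, "dy": 0, "dz": 0, "wx": 0, "wy": 0, "wz": 0.183, "jaw": 30}, {"dx": 0, "dy": 0, "dz": 0, "wx": 0, "wy": 0, "wz": 0.183, "jaw": 30}, {"dx": 0, "dy": 0, "dz": 0, "wx": 0, "wy": 0, "wz": 0, "jaw": 30}])

```text
time_s: 13.38
tool_pos: [0.6057, 0.011, 0.0823]
ee_rot: [0.848, 0.531, 0.002, 0.0]
wrist_force: [7.6, 5.3, -7.4]
opening: 0.448
grasp_force: 35.0
```

Run:
```python
from h import *
pose()
```

```text
t 13.38 p [0.6057 0.011  0.0823] yaw 64.08 z [ 0.004  0.002 -1.   ] F [ 7.55  5.27 -7.37] M [ 1.223 -1.552 -0.105] open 0.448 g 35.0 q [ 0.38  0.43 -0.58  1.72  0.26  1.07 -0.74]
```

Call:
carry_out(rows=[{"dx": 0, "dy": 0, "dz": 0, "wx": 0, "wy": 0, "wz": 0.183, "jaw": 30}, {"dx": 0, "dy": 0, "dz": 0, "wx": 0, "wy": 0, "wz": 0.183, "jaw": 30}, {"dx": 0, "dy": 0, "dz": 0, "wx": 0, "wy": 0, "wz": 0.183, "jaw": 30}, {"dx": 0, "dy": 0, "dz": 0, "wx": 0, "wy": 0, "wz": 0.183, "jaw": 30}, {"dx": 0, "dy": 0, "dz": 0, "wx": 0, "wy": 0, "wz": 0.183, "jaw": 30}, {"dx": 0, "dy": 0, "dz": 0, "wx": 0, "wy": 0, "wz": 0.183, "jaw": 30}, {"dx": 0, "dy": 0, "dz": 0, "wx": 0, "wy": 0, "wz": 0.183, "jaw": 30}, {"dx": 0, "dy": 0, "dz": 0, "wx": 0, "wy": 0, "wz": 0, "jaw": 30}])

```text
time_s: 14.38
tool_pos: [0.6069, 0.0088, 0.0824]
ee_rot: [0.997, -0.082, 0.003, -0.0]
wrist_force: [13.2, 0.3, -11.0]
opening: 0.441
grasp_force: 34.7
```

Run:
```python
from h import *
pose()
```

```text
t 14.38 p [0.6069 0.0088 0.0824] yaw -9.41 z [ 0.006 -0.    -1.   ] F [ 13.18   0.26 -10.97] M [ 0.087 -2.764 -0.059] open 0.441 g 34.7 q [ 0.2   0.39 -0.35  1.73  0.15  1.04 -1.94]
```

Call:
carry_out(rows=[{"dx": 0, "dy": 0, "dz": 0, "wx": 0, "wy": 0, "wz": 0.18, "jaw": 30}, {"dx": 0, "dy": 0, "dz": 0, "wx": 0, "wy": 0, "wz": 0.18, "jaw": 30}, {"dx": 0, "dy": 0, "dz": 0, "wx": 0, "wy": 0, "wz": 0, "jaw": 30}])

```text
time_s: 14.75
tool_pos: [0.6066, 0.0082, 0.0823]
ee_rot: [0.966, -0.259, 0.003, -0.0]
wrist_force: [12.0, -2.1, -10.1]
opening: 0.446
grasp_force: 34.8
```

Call:
carry_out(rows=[{"dx": 0, "dy": 0, "dz": 0, "wx": 0, "wy": 0, "wz": 0, "jaw": 75}, {"dx": 0, "dy": 0, "dz": 0, "wx": 0, "wy": 0, "wz": 0, "jaw": 75}, {"dx": 0, "dy": 0, "dz": -45, "wx": 0, "wy": 0, "wz": -0.14, "jaw": 75}, {"dx": 0, "dy": 0, "dz": -35, "wx": 0, "wy": 0, "wz": -0.15, "jaw": 60}, {"dx": -50, "dy": 0, "dz": 0, "wx": 0, "wy": 0, "wz": 0, "jaw": 40}, {"dx": -50, "dy": 0, "dz": 0, "wx": 0, "wy": 0, "wz": 0, "jaw": 40}, {"dx": 0, "dy": 0, "dz": 0, "wx": 0, "wy": 0, "wz": 0, "jaw": 40}])

```text
time_s: 15.62
tool_pos: [0.5037, 0.0332, 0.1621]
ee_rot: [0.993, -0.114, -0.0, 0.001]
wrist_force: [-0.0, 0.0, 1.2]
opening: 0.396
grasp_force: 0.0
```

```bash
cat >> h.py <<'E'
def mark(s):
    # knob centre from dark blob, mark from bright pixels within it; angle about knob, tool-image frame -> world
    im=cv2.cvtColor(s['image'],cv2.COLOR_BGR2GRAY); im=im.copy(); im[180:]=255
    d=cv2.morphologyEx((im<48).astype(np.uint8),cv2.MORPH_CLOSE,np.ones((9,9)))
    n,l,st,c=cv2.connectedComponentsWithStats(d); i=1+np.argmin([np.hypot(*(c[j]-[278,70]))+(0 if st[j,4]>1500 else 1e3) for j in range(1,n)])
    (cx,cy),r=cv2.minEnclosingCircle(np.argwhere(l==i)[:,::-1].astype(np.float32))
    Y,X=np.indices(im.shape); b=(im>110)&(np.hypot(X-cx,Y-cy)<r*.9)
    mx,my=X[b].mean(),Y[b].mean()
    p=onz(s,cx,cy,.114,True);q=onz(s,mx,my,.114,True);e=q-p
    print('knob px',cx,cy,r,'n',b.sum(),'axis',p.round(4),'mark cw from coater x (rad): %.3f'%(np.radians(-15.7)-np.arctan2(e[1],e[0])),'rad mm %.1f'%(1e3*np.hypot(*e[:2])))
E
python3 - <<'E'
from h import *
o,m=pose()
mark(np.load('w7.npy',allow_pickle=True).item())
s=snap('wrist','w8.png'); np.save('w8.npy',s,allow_pickle=True)
mark(s)
E
```

```text
t 15.62 p [0.5037 0.0332 0.1621] yaw -13.13 z [-0.001 -0.001 -1.   ] F [-0.04  0.05  1.17] M [-0.015 -0.027  0.032] open 0.396 g 0.0 q [ 0.21  0.11 -0.38  1.88  0.05  1.15 -1.99]
knob px 277.5 100.5 76.51480102539062 n 2854 axis [0.5842 0.0153 0.114 ] mark cw from coater x (rad): -2.981 rad mm 8.4
knob px 277.0 95.0 79.15817260742188 n 2995 axis [0.5844 0.015  0.114 ] mark cw from coater x (rad): -3.017 rad mm 9.3
```

Call:
carry_out(rows=[{"dx": 0, "dy": -3.4, "dz": 50, "wx": 0, "wy": 0, "wz": 0.043, "jaw": 40}, {"dx": 0, "dy": 0, "dz": 50, "wx": 0, "wy": 0, "wz": 0, "jaw": 40}, {"dx": 0, "dy": 0, "dz": 30, "wx": 0, "wy": 0, "wz": 0, "jaw": 30}, {"dx": 0, "dy": 0, "dz": 3, "wx": 0, "wy": 0, "wz": 0, "jaw": 25}, {"dx": 0, "dy": 0, "dz": 0, "wx": 0, "wy": 0, "wz": 0, "jaw": 0}, {"dx": 0, "dy": 0, "dz": 0, "wx": 0, "wy": 0, "wz": 0, "jaw": 0}, {"dx": 0, "dy": 0, "dz": 0, "wx": 0, "wy": 0, "wz": 0, "jaw": 0}], newtons=20)

```text
time_s: 16.55
tool_pos: [0.5081, 0.0358, 0.0298]
ee_rot: [0.991, -0.137, 0.001, -0.0]
wrist_force: [0.9, -0.0, -3.2]
opening: 0.133
grasp_force: 26.3
```

```bash
python3 - <<'E'
t=open('h.py').read(); i=t.index('def mark')
open('h.py','w').write(t[:i]+'''def mark(s,c=(278.5,68)):
    g=cv2.cvtColor(s['image'],cv2.COLOR_BGR2GRAY); Y,X=np.indices(g.shape)
    for _ in range(3):
        k=(np.hypot(X-c[0],Y-c[1])<40)&(g<40); c=(X[k].mean(),Y[k].mean())
    b=(np.hypot(X-c[0],Y-c[1])<27)&(g>75)
    p=onz(s,*c,.114,True);q=onz(s,X[b].mean(),Y[b].mean(),.114,True);e=q-p
    print('px',np.round(c,1),k.sum(),'n',b.sum(),'axis',p.round(4),'mark cw rad %.3f'%((np.radians(-15.7)-np.arctan2(e[1],e[0]))%6.2832),'r mm %.1f'%(1e3*np.hypot(*e[:2])))
def pull():
    # outward pull on the tool (force along -coater x means gauge resists toward +x): + = drag
    F=[];
    for _ in range(6): F.append(env.observe()['wrist_force'])
    F=np.array(F); u=np.array([np.cos(-.274),np.sin(-.274),0]); print('along x',(F@u).round(2),'Fz',F[0,2].round(2))
''')
E
python3 - <<'E'
from h import *
pose();pull()
for n in 'w7','w8': mark(np.load(n+'.npy',allow_pickle=True).item())
E
```

```text
t 16.55 p [0.5081 0.0358 0.0298] yaw -15.72 z [ 0.002  0.    -1.   ] F [ 0.93 -0.01 -3.15] M [ 0.118 -0.055  0.044] open 0.133 g 26.3 q [ 0.17  0.28 -0.37  2.    0.13  0.88 -2.11]
along x [0.9 0.9 0.9 0.9 0.9 0.9] Fz -3.15
px [278.3  69.5] 3053 n 78 axis [0.6026 0.0097 0.114 ] mark cw rad 0.211 r mm 11.9
px [279.1  61.1] 3286 n 96 axis [0.604  0.0093 0.114 ] mark cw rad 3.115 r mm 7.8
```

Call:
carry_out(rows=[{"dx": -0.5, "dy": 0, "dz": 0.3, "wx": 0, "wy": 0, "wz": 0, "jaw": 0}, {"dx": -1.2, "dy": 0, "dz": 0, "wx": 0, "wy": 0, "wz": 0, "jaw": 0}, {"dx": -1.2, "dy": 0, "dz": 0, "wx": 0, "wy": 0, "wz": 0, "jaw": 0}, {"dx": -1.2, "dy": 0, "dz": 0, "wx": 0, "wy": 0, "wz": 0, "jaw": 0}])

```text
time_s: 17.05
tool_pos: [0.5038, 0.037, 0.0289]
ee_rot: [0.991, -0.137, 0.0, -0.0]
wrist_force: [3.1, -0.8, -0.3]
opening: 0.134
grasp_force: 26.8
```

Run:
```python
from h import *
pose();pull()
for i in range(3): snap('wrist'); pull()
```

```text
t 17.05 p [0.5038 0.037  0.0289] yaw -15.71 z [ 0.001  0.    -1.   ] F [ 3.06 -0.81 -0.26] M [-0.106 -0.644  0.002] open 0.134 g 26.8 q [ 0.17  0.28 -0.37  2.01  0.13  0.88 -2.12]
along x [3.16 3.16 3.16 3.16 3.16 3.16] Fz -0.26
along x [2.45 2.45 2.45 2.45 2.45 2.45] Fz 1.84
along x [1.04 1.04 1.04 1.04 1.04 1.04] Fz 1.09
along x [0.48 0.48 0.48 0.48 0.48 0.48] Fz 2.2
```

Call:
carry_out(rows=[{"dx": -1, "dy": 0, "dz": 0, "wx": 0, "wy": 0, "wz": 0, "jaw": 0}, {"dx": -1, "dy": 0, "dz": 0, "wx": 0, "wy": 0, "wz": 0, "jaw": 0}])

```text
time_s: 17.45
tool_pos: [0.5021, 0.0374, 0.0289]
ee_rot: [0.991, -0.137, 0.001, -0.0]
wrist_force: [3.2, -0.8, 2.2]
opening: 0.138
grasp_force: 27.0
```

Call:
carry_out(rows=[{"dx": -1, "dy": 0, "dz": 0, "wx": 0, "wy": 0, "wz": 0, "jaw": 0}])

```text
time_s: 17.58
tool_pos: [0.5011, 0.0377, 0.0289]
ee_rot: [0.991, -0.137, 0.001, -0.0]
wrist_force: [4.8, -1.1, 2.7]
opening: 0.135
grasp_force: 27.1
```

Call:
carry_out(rows=[{"dx": -1, "dy": 0, "dz": 0, "wx": 0, "wy": 0, "wz": 0, "jaw": 0}])

```text
time_s: 17.7
tool_pos: [0.5001, 0.038, 0.0289]
ee_rot: [0.991, -0.137, 0.0, -0.0]
wrist_force: [4.2, -1.0, 3.4]
opening: 0.134
grasp_force: 27.2
```

Run:
```python
from h import *
pose();pull()
```

```text
t 17.70 p [0.5001 0.038  0.0289] yaw -15.71 z [ 0.001  0.    -1.   ] F [ 4.22 -0.99  3.42] M [-0.269 -1.106  0.032] open 0.134 g 27.2 q [ 0.17  0.27 -0.37  2.02  0.13  0.87 -2.12]
along x [4.33 4.33 4.33 4.33 4.33 4.33] Fz 3.42
```

Call:
carry_out(rows=[{"dx": -0.5, "dy": 0, "dz": -0.4, "wx": 0, "wy": 0, "wz": 0, "jaw": 0}, {"dx": -1, "dy": 0, "dz": 0, "wx": 0, "wy": 0, "wz": 0, "jaw": 0}])

```text
time_s: 17.95
tool_pos: [0.498, 0.0384, 0.029]
ee_rot: [0.991, -0.137, -0.0, -0.0]
wrist_force: [3.7, -0.7, 1.7]
opening: 0.133
grasp_force: 27.0
```

Call:
carry_out(rows=[{"dx": -1, "dy": 0, "dz": 0, "wx": 0, "wy": 0, "wz": 0, "jaw": 0}])

```text
time_s: 18.08
tool_pos: [0.497, 0.0387, 0.0289]
ee_rot: [0.991, -0.137, -0.0, 0.0]
wrist_force: [2.0, -1.8, 1.7]
opening: 0.134
grasp_force: 27.0
```

Call:
carry_out(rows=[{"dx": -1, "dy": 0, "dz": 0, "wx": 0, "wy": 0, "wz": 0, "jaw": 0}])

```text
time_s: 18.2
tool_pos: [0.496, 0.039, 0.0289]
ee_rot: [0.991, -0.137, -0.0, 0.0]
wrist_force: [3.2, -0.4, 1.2]
opening: 0.133
grasp_force: 27.0
```

Call:
carry_out(rows=[{"dx": -1, "dy": 0, "dz": 0, "wx": 0, "wy": 0, "wz": 0, "jaw": 0}])

```text
time_s: 18.32
tool_pos: [0.4951, 0.0392, 0.0289]
ee_rot: [0.991, -0.137, -0.0, 0.0]
wrist_force: [2.1, -0.8, 1.7]
opening: 0.131
grasp_force: 27.0
```

Run:
```python
from h import *
pose();pull()
```

```text
t 18.32 p [0.4951 0.0392 0.0289] yaw -15.71 z [-0.  0. -1.] F [ 2.11 -0.81  1.7 ] M [-0.233 -0.801 -0.004] open 0.131 g 27.0 q [ 0.17  0.26 -0.38  2.03  0.13  0.87 -2.12]
along x [2.25 2.25 2.25 2.25 2.25 2.25] Fz 1.7
```

Call:
carry_out(rows=[{"dx": 4, "dy": 0, "dz": -0.2, "wx": 0, "wy": 0, "wz": 0, "jaw": 0}, {"dx": 6, "dy": 0, "dz": 0, "wx": 0, "wy": 0, "wz": 0, "jaw": 0}, {"dx": 6, "dy": 0, "dz": 0, "wx": 0, "wy": 0, "wz": 0, "jaw": 0}, {"dx": -0.5, "dy": 0, "dz": 0, "wx": 0, "wy": 0, "wz": 0, "jaw": 0}, {"dx": -1, "dy": 0, "dz": 0, "wx": 0, "wy": 0, "wz": 0, "jaw": 0}, {"dx": -1, "dy": 0, "dz": 0, "wx": 0, "wy": 0, "wz": 0, "jaw": 0}])

```text
time_s: 19.08
tool_pos: [0.5079, 0.0355, 0.0289]
ee_rot: [0.991, -0.137, -0.0, 0.0]
wrist_force: [2.0, -0.5, 0.0]
opening: 0.138
grasp_force: 26.7
```

Call:
carry_out(rows=[{"dx": -1, "dy": 0, "dz": 0, "wx": 0, "wy": 0, "wz": 0, "jaw": 0}])

```text
time_s: 19.2
tool_pos: [0.507, 0.0357, 0.029]
ee_rot: [0.991, -0.137, -0.0, 0.0]
wrist_force: [1.7, -0.7, -1.3]
opening: 0.135
grasp_force: 26.6
```

Call:
carry_out(rows=[{"dx": -1, "dy": 0, "dz": 0, "wx": 0, "wy": 0, "wz": 0, "jaw": 0}])

```text
time_s: 19.32
tool_pos: [0.5061, 0.0359, 0.0291]
ee_rot: [0.991, -0.137, -0.0, 0.0]
wrist_force: [1.3, -0.8, -2.6]
opening: 0.136
grasp_force: 26.6
```

Call:
carry_out(rows=[{"dx": -1, "dy": 0, "dz": 0, "wx": 0, "wy": 0, "wz": 0, "jaw": 0}])

```text
time_s: 19.45
tool_pos: [0.5052, 0.0363, 0.0291]
ee_rot: [0.991, -0.137, -0.0, 0.0]
wrist_force: [1.1, -0.8, -2.6]
opening: 0.132
grasp_force: 26.6
```

Run:
```python
from h import *
pose();pull()
```

```text
t 19.45 p [0.5052 0.0363 0.0291] yaw -15.72 z [-0. -0. -1.] F [ 1.05 -0.84 -2.59] M [-0.096 -0.339 -0.03 ] open 0.132 g 26.6 q [ 0.17  0.28 -0.37  2.01  0.13  0.88 -2.11]
along x [1.24 1.24 1.24 1.24 1.24 1.24] Fz -2.59
```

Call:
carry_out(rows=[{"dx": 0, "dy": 0, "dz": 0.3, "wx": 0, "wy": 0, "wz": 0, "jaw": 40}, {"dx": 0, "dy": 0, "dz": 0, "wx": 0, "wy": 0, "wz": 0, "jaw": 40}, {"dx": 0, "dy": 0, "dz": -60, "wx": 0, "wy": 0, "wz": 0, "jaw": 40}, {"dx": 0, "dy": 0, "dz": -60, "wx": 0, "wy": 0, "wz": 0, "jaw": 75}, {"dx": 40, "dy": 0, "dz": -10, "wx": 0, "wy": 0, "wz": 0, "jaw": 75}, {"dx": 50, "dy": -0.5, "dz": 0, "wx": 0, "wy": 0, "wz": 0, "jaw": 75}, {"dx": 13, "dy": 0, "dz": 20, "wx": 0, "wy": 0, "wz": 0, "jaw": 75}, {"dx": 0, "dy": 0, "dz": 0, "wx": 0, "wy": 0, "wz": 0, "jaw": 75}])

```text
time_s: 20.45
tool_pos: [0.6039, 0.0086, 0.137]
ee_rot: [0.991, -0.137, -0.002, 0.0]
wrist_force: [-0.4, 0.9, 0.7]
opening: 0.751
grasp_force: 0.0
```

Run:
```python
from h import *
o,m=pose()
e=np.array([.6045,.0093])-o['tool_pos'][:2];print(e@m[:2,0]*1e3,e@m[:2,1]*1e3)
```

```text
t 20.45 p [0.6039 0.0086 0.137 ] yaw -15.75 z [-0.004  0.    -1.   ] F [-0.38  0.87  0.68] M [-0.01  -0.012  0.009] open 0.751 g 0.0 q [ 0.2   0.33 -0.35  1.68  0.12  1.15 -2.03]
0.35398958146484816 -0.8349269055200254
```

Call:
carry_out(rows=[{"dx": 0, "dy": -0.5, "dz": 40, "wx": 0, "wy": 0, "wz": 0, "jaw": 75}, {"dx": 0, "dy": 0, "dz": 15, "wx": 0, "wy": 0, "wz": 0, "jaw": 60}, {"dx": 0, "dy": 0, "dz": 0, "wx": 0, "wy": 0, "wz": 0, "jaw": 50}, {"dx": 0, "dy": 0, "dz": 0, "wx": 0, "wy": 0, "wz": 0, "jaw": 30}, {"dx": 0, "dy": 0, "dz": 0, "wx": 0, "wy": 0, "wz": 0, "jaw": 30}], newtons=25)

```text
time_s: 21.08
tool_pos: [0.6044, 0.0093, 0.0846]
ee_rot: [0.991, -0.137, -0.0, 0.0]
wrist_force: [-5.1, 0.1, 0.7]
opening: 0.45
grasp_force: 26.6
```

Run:
```python
from h import *
pose()
```

```text
t 21.07 p [0.6044 0.0093 0.0846] yaw -15.72 z [-0.001 -0.    -1.   ] F [-5.12  0.11  0.71] M [-0.111  1.124  0.039] open 0.450 g 26.6 q [ 0.19  0.38 -0.34  1.73  0.15  1.05 -2.05]
```

Call:
carry_out(rows=[{"dx": 0, "dy": 0, "dz": 0, "wx": 0, "wy": 0, "wz": 0.06, "jaw": 30}, {"dx": 0, "dy": 0, "dz": 0, "wx": 0, "wy": 0, "wz": 0.05, "jaw": 30}, {"dx": 0, "dy": 0, "dz": 0, "wx": 0, "wy": 0, "wz": 0, "jaw": 30}])

```text
time_s: 21.45
tool_pos: [0.6044, 0.0094, 0.0846]
ee_rot: [0.982, -0.191, -0.0, 0.0]
wrist_force: [-5.4, -0.8, 0.2]
opening: 0.447
grasp_force: 26.8
```

Run:
```python
from h import *
pose()
```

```text
t 21.45 p [0.6044 0.0094 0.0846] yaw -22.06 z [-0.001 -0.    -1.   ] F [-5.43 -0.78  0.22] M [-0.1    1.114 -0.013] open 0.447 g 26.8 q [ 0.18  0.38 -0.33  1.73  0.14  1.05 -2.15]
```

Call:
carry_out(rows=[{"dx": 0, "dy": 0, "dz": 0, "wx": 0, "wy": 0, "wz": 0, "jaw": 75}, {"dx": 0, "dy": 0, "dz": 0, "wx": 0, "wy": 0, "wz": 0, "jaw": 75}, {"dx": 0, "dy": 0, "dz": -45, "wx": 0, "wy": 0, "wz": -0.11, "jaw": 75}, {"dx": -20, "dy": 0, "dz": -36, "wx": 0, "wy": 0, "wz": 0, "jaw": 60}, {"dx": -50, "dy": 0, "dz": 0, "wx": 0, "wy": 0, "wz": 0, "jaw": 40}, {"dx": -32, "dy": 0, "dz": 0, "wx": 0, "wy": 0, "wz": 0, "jaw": 40}, {"dx": 0, "dy": 0, "dz": 0, "wx": 0, "wy": 0, "wz": 0, "jaw": 40}])

```text
time_s: 22.32
tool_pos: [0.5057, 0.0378, 0.1658]
ee_rot: [0.991, -0.136, 0.001, 0.0]
wrist_force: [0.5, -0.2, 0.6]
opening: 0.401
grasp_force: 0.0
```

Run:
```python
from h import *
o,m=pose()
e=np.array([.5052,.0363])-o['tool_pos'][:2];print(e@m[:2,0]*1e3,e@m[:2,1]*1e3)
s=snap('wrist');np.save('w9.npy',s,allow_pickle=True);mark(s,(278.5,62))
```

```text
t 22.32 p [0.5057 0.0378 0.1658] yaw -15.62 z [ 0.002 -0.001 -1.   ] F [ 0.46 -0.16  0.55] M [ 0.012 -0.053 -0.006] open 0.401 g 0.0 q [ 0.21  0.11 -0.39  1.88  0.05  1.16 -2.05]
-0.05942702470533433 1.615746444026088
px [280.  64.] 3173 n 94 axis [0.6039 0.0093 0.114 ] mark cw rad 3.249 r mm 8.0
```

Call:
carry_out(rows=[{"dx": 0, "dy": 1, "dz": 50, "wx": 0, "wy": 0, "wz": 0, "jaw": 40}, {"dx": 0, "dy": 0, "dz": 50, "wx": 0, "wy": 0, "wz": 0, "jaw": 40}, {"dx": 0, "dy": 0, "dz": 30, "wx": 0, "wy": 0, "wz": 0, "jaw": 30}, {"dx": 0, "dy": 0, "dz": 6.5, "wx": 0, "wy": 0, "wz": 0, "jaw": 25}, {"dx": 0, "dy": 0, "dz": 0, "wx": 0, "wy": 0, "wz": 0, "jaw": 0}, {"dx": 0, "dy": 0, "dz": 0, "wx": 0, "wy": 0, "wz": 0, "jaw": 0}, {"dx": 0, "dy": 0, "dz": 0, "wx": 0, "wy": 0, "wz": 0, "jaw": 0}], newtons=20)

```text
time_s: 23.25
tool_pos: [0.5071, 0.036, 0.0293]
ee_rot: [0.991, -0.137, 0.001, -0.0]
wrist_force: [0.1, -0.4, -4.6]
opening: 0.134
grasp_force: 26.0
```

Call:
carry_out(rows=[{"dx": -0.5, "dy": 0, "dz": 0, "wx": 0, "wy": 0, "wz": 0, "jaw": 0}, {"dx": -1, "dy": 0, "dz": 0, "wx": 0, "wy": 0, "wz": 0, "jaw": 0}, {"dx": -1, "dy": 0, "dz": 0, "wx": 0, "wy": 0, "wz": 0, "jaw": 0}])

```text
time_s: 23.62
tool_pos: [0.5046, 0.0368, 0.0289]
ee_rot: [0.991, -0.137, 0.001, -0.0]
wrist_force: [3.9, -1.5, -2.7]
opening: 0.136
grasp_force: 26.1
```

Call:
carry_out(rows=[{"dx": -1, "dy": 0, "dz": 0, "wx": 0, "wy": 0, "wz": 0, "jaw": 0}])

```text
time_s: 23.75
tool_pos: [0.5034, 0.0371, 0.0287]
ee_rot: [0.991, -0.137, 0.0, -0.0]
wrist_force: [4.4, -1.0, -2.5]
opening: 0.136
grasp_force: 26.2
```

Call:
carry_out(rows=[{"dx": -1, "dy": 0, "dz": 0, "wx": 0, "wy": 0, "wz": 0, "jaw": 0}])

```text
time_s: 23.88
tool_pos: [0.5023, 0.0375, 0.0286]
ee_rot: [0.991, -0.137, 0.0, -0.0]
wrist_force: [3.8, -1.1, -1.9]
opening: 0.134
grasp_force: 26.3
```

Run:
```python
from h import *
pose();pull()
```

```text
t 23.88 p [0.5023 0.0375 0.0286] yaw -15.71 z [ 0.001  0.    -1.   ] F [ 3.77 -1.11 -1.86] M [-0.243 -0.913 -0.022] open 0.134 g 26.3 q [ 0.18  0.28 -0.38  2.01  0.13  0.88 -2.12]
along x [3.93 3.93 3.93 3.93 3.93 3.93] Fz -1.86
```

Call:
carry_out(rows=[{"dx": -0.8, "dy": 0, "dz": 0.15, "wx": 0, "wy": 0, "wz": 0, "jaw": 0}, {"dx": -1, "dy": 0, "dz": 0, "wx": 0, "wy": 0, "wz": 0, "jaw": 0}])

```text
time_s: 24.12
tool_pos: [0.5005, 0.0379, 0.0285]
ee_rot: [0.991, -0.137, 0.0, -0.0]
wrist_force: [3.9, -1.7, -1.5]
opening: 0.13
grasp_force: 26.4
```

Call:
carry_out(rows=[{"dx": -1, "dy": 0, "dz": 0, "wx": 0, "wy": 0, "wz": 0, "jaw": 0}])

```text
time_s: 24.25
tool_pos: [0.4994, 0.0382, 0.0284]
ee_rot: [0.991, -0.137, 0.0, -0.0]
wrist_force: [4.1, -1.2, -0.1]
opening: 0.132
grasp_force: 26.4
```

Call:
carry_out(rows=[{"dx": -1, "dy": 0, "dz": 0, "wx": 0, "wy": 0, "wz": 0, "jaw": 0}])

```text
time_s: 24.38
tool_pos: [0.4984, 0.0384, 0.0284]
ee_rot: [0.991, -0.137, 0.0, -0.0]
wrist_force: [4.8, -1.5, -2.3]
opening: 0.135
grasp_force: 26.5
```

Call:
carry_out(rows=[{"dx": -1, "dy": 0, "dz": 0, "wx": 0, "wy": 0, "wz": 0, "jaw": 0}])

```text
time_s: 24.5
tool_pos: [0.4974, 0.0387, 0.0284]
ee_rot: [0.991, -0.137, 0.0, -0.0]
wrist_force: [4.1, -1.5, -0.4]
opening: 0.135
grasp_force: 26.5
```

The drag is steady at about 4.3 N with little vertical load. I'll slide the gauge back in about 8 mm so the tip shows clearly, then release and check.

Call:
carry_out(rows=[{"dx": 2, "dy": 0, "dz": 0, "wx": 0, "wy": 0, "wz": 0, "jaw": 0}, {"dx": 3.5, "dy": 0, "dz": 0, "wx": 0, "wy": 0, "wz": 0, "jaw": 0}, {"dx": 3.5, "dy": 0, "dz": 0, "wx": 0, "wy": 0, "wz": 0, "jaw": 0}, {"dx": -0.5, "dy": 0, "dz": 0, "wx": 0, "wy": 0, "wz": 0, "jaw": 0}, {"dx": 0, "dy": 0, "dz": 0, "wx": 0, "wy": 0, "wz": 0, "jaw": 0}, {"dx": 0, "dy": 0, "dz": 0, "wx": 0, "wy": 0, "wz": 0, "jaw": 40}, {"dx": 0, "dy": 0, "dz": 0, "wx": 0, "wy": 0, "wz": 0, "jaw": 40}, {"dx": 0, "dy": 0, "dz": 0, "wx": 0, "wy": 0, "wz": 0, "jaw": 40}])

```text
time_s: 25.5
tool_pos: [0.5055, 0.0363, 0.0282]
ee_rot: [0.991, -0.137, -0.0, 0.0]
wrist_force: [0.0, 0.6, -0.3]
opening: 0.4
grasp_force: 0.0
```

Call:
carry_out(rows=[{"dx": 0, "dy": 0, "dz": -50, "wx": 0, "wy": 0, "wz": 0, "jaw": 40}, {"dx": 0, "dy": 0, "dz": -60, "wx": 0, "wy": 0, "wz": 0, "jaw": 40}, {"dx": 20, "dy": 0, "dz": -40, "wx": 0, "wy": 0, "wz": 0, "jaw": 40}, {"dx": 50, "dy": 0, "dz": 0, "wx": 0, "wy": 0, "wz": 0, "jaw": 40}, {"dx": 40, "dy": 0, "dz": 0, "wx": 0, "wy": 0, "wz": 0, "jaw": 40}, {"dx": 0, "dy": 0, "dz": 0, "wx": 0, "wy": 0, "wz": 0, "jaw": 40}, {"dx": 0, "dy": 0, "dz": 0, "wx": 0, "wy": 0, "wz": 0, "jaw": 40}])

```text
time_s: 26.38
tool_pos: [0.6109, 0.0069, 0.1778]
ee_rot: [0.991, -0.137, -0.001, -0.0]
wrist_force: [0.2, 0.4, -0.9]
opening: 0.404
grasp_force: 0.0
```

Run:
```python
from h import *
pose()
s=snap('wrist','w10.png')
```

```text
t 26.38 p [0.6109 0.0069 0.1778] yaw -15.70 z [-0.001  0.    -1.   ] F [ 0.21  0.42 -0.91] M [0.064 0.047 0.012] open 0.404 g 0.0 q [ 0.21  0.31 -0.36  1.62  0.12  1.23 -2.02]
```

View pics/w10.png

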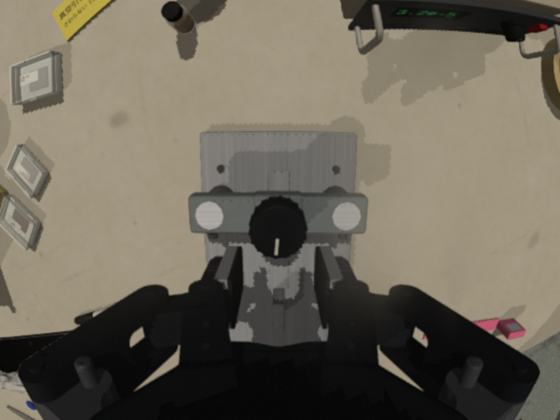

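The tongue tip shows beyond the beam at about (281,172), the knob's mark has turned to (277,247), and nothing around was disturbed. I'm handing the job in.

```bash
python3 -c "
from h import *
print(ticket.close_job())"
```

```text
the job is handed in; nothing more can be done
None
```

I handed the job in at about 26 s: the gauge is under the doctor blade with its tip showing about 30 mm past it, it drags at about 4.3 N when pulled outwards, and I saw no loose things disturbed.

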